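Set the mixing valve to its mark and shut the cover

ROBOT

A 7-joint arm with a two-finger parallel gripper is mounted at the origin on the work surface. World frame = base frame: x ahead of the robot, y to its left, z up, the work surface at z = 0. Lengths are in m, angles in rad, forces in N, time in s.
With the tool pointing down it reaches from about 0.4 to 0.85 m from the base axis. Payload 4.5 kg.
Tool frame: the origin (TCP) lies midway between the tips of the shut fingers; the grasp point (between the pads) lies 19 mm behind it; z points along the fingers, y is the line along which they close (so a half turn about z gives the same grasp; the last joint's range is limited). The gripper opens to 88 mm and grips with 3 to 60 N. Pads are 18 mm wide; open, the fingers measure 123 mm over their backs; the gripper's body (75 mm by 187 mm) begins 45 mm behind the grasp point.
Start: joints at [-1.252, 0.689, -0.195, 1.565, 0.157, 0.902, -0.215], TCP at [0.176, 0.6, 0.239] pointing down, gripper open.
Joint ranges: [-3.01, 3.01], [-0.46, 2.08], [-1.47, 1.51], [0.13, 2.56], [-1, 4.14], [0.04, 2.09], [-2.66, 2.66]. Speed limits (rad/s): [2.57, 2.57, 3.14, 3.14, 3.14, 3.14, 3.14].

INTERFACE

Orientations are given as a unit quaternion [x, y, z, w].
In Python, from plant import sensors, vision, env gives the robot as it stands.
- The arm moves only by the shell command python3 -m inch 'ROWS' [FORCE]. ROWS is JSON, a list of rows, each a list of 7 numbers: the shift along the world's x, y, z as a fraction of full scale, then the turn, a rotation vector about the world's x, y, z as a fraction of full scale, then the opening, from -1 (shut) to 1 (fully open). In form: [[x, y, z, wx, wy, wz, grip], ...]. A call has 1 to 12 rows; each row shifts and turns the commanded pose from where the row before left it; what a row does not reach is not made up. Full scale, the value 1, is 0.02 m for a shift and 5 degrees for a turn. A row lasts 1/12 s, in which the tool goes at most 41.7 mm and 7.16 degrees, less where a joint would pass 70% of its speed; a pose out of reach is approached as far as the arm can. A call with a number of a shift or a turn outside -1 to 1 is refused whole. A call with a gripper value outside its range is refused whole. The fingers move at their own pace and stop on an object; FORCE is the grip in N (left out, the last holds). Time passes only in rows, so rows that do not move let the fingers close. It gives the time, the measured TCP pose, the force, the opening and the grip force at its end, in the units of the state.
- sensors.observe(): the state, without advancing time (a new reading comes with each control period).
- vision.capture(name): name is "scene" or "top" or "wrist"; returns (picture, depth): 480x640x3 uint8, red, green, blue; 480x640 float32, m along the optical axis (not along the pixel's ray), 0 where there is no reading.
- vision.camera_model(name): a dict with "fx", "fy", "cx", "cy" (pixels), "eye" and "rotation" of the camera in the world. Camera axes: x right, y down, z forward; pixel columns grow to the right and rows downward; lengths in m; the calibration is good to about 2 mm. A picture is of the moment at which its call begins: read the wrist's pose just before it. camera_model takes no time and is no camera call; for the wrist camera it gives the pose at the moment of the call.
- env.finish_job(): hands the job in; it is judged then, once.
The state is a dict: "time_s": time; "qpos": joint angles; "joint_velocities": joint speeds; "joint_torque": joint torques, N m; "tcp_pos": TCP position; "eef_rot": TCP orientation; "force": force on the tool from outside, world axes, zero at the start; "ft_torque": the same for the moment, N m; "finger_gap": opening from 0.0 (shut) to 1.0 (fully open); "finger_force": force on a finger pad.
Only numpy, scipy, OpenCV 4.12 (cv2) and the standard library are available. Lean on these libraries where they do the work, as an engineer would, in place of code of your own. Each camera call takes 0.05 s, during which the arm holds its last target. There are 200 camera calls.

TASK

The washroom's mixing valve has just been serviced. Inside the open grey box, turn the chrome cross handle clockwise (seen from above) until the red pointer under it stands at the green mark - the handle has some lost motion before the pointer follows - and then swing the white cover down until it is fully shut, leaving the pointer at the mark. Do not force the handle, and leave the things lying around where they are.

Things in the scene. Friction and masses are not known exactly. Their poses are not given: they have to be found in the camera images.
- valve_box: grey open square box fixed to the counter: 210 x 210 outside, 62 high, walls 5. Origin: centre of its underside; +z up, the common axis of handle, pointer and mark. The cover is hinged on its +x rim. Copper pipe stubs (32 thick, axis 30 up) stick out 50 from its -y and +y sides. Free room inside, measured above its underside: below the spokes, down to 15 everywhere.
- handle: chrome cross handle, blue cap, turning on the box's axis; origin on it, level with the box's underside. 4 spokes 12 thick (ball ends 16) along its +x, +y, -x, -y, centred 40 up, reaching 56 out: push them sideways. Hub 28 wide, top 57 up. Turns easily (0.05 N m) through 0.6 rad of lost motion, start within it unknown, then takes the pointer along (0.28 N m). Stays where left.
- pointer_tip (a point): tip of the red pointer (bar 8 wide on a dark disc 84 across), 70 from the box's axis, 12 above its underside. Follows the handle 1:1 once the lost motion is used up. Starts 1.1 to 2.7 rad counterclockwise of the mark; can go at least 0.9 rad past it. Stays where left.
- mark_tip (a point): inner end of the green mark (tab 20 long, 12 wide, on the white scale plate in the box), 70 from the box's axis, 12 above its underside. Stays put. Pointer at the mark = pointer_tip and this point coincide seen from above.
- cover (a joint): white cover's angle, rad: 0 shut flat on the box, 1.65 to 1.9 open at the start, 1.95 at most. A 210 x 210 x 8 plate of 0.35 kg with a blue thumb tab (70 wide) sticking out 23 beyond the middle of its free edge. A stiff hinge (0.55 N m) holds it at any angle.
- cover_hinge (a point): middle of the cover's hinge line, on its underside, 62 above the counter. The line runs along the box's y, on its +x rim; the shut cover reaches 210 from it along the box's -x.
- cover_edge (a point): middle of the cover's free edge, on its outer face (the upper one when shut): 210 from the hinge, 8 off the plane of its underside. The blue tab reaches 23 beyond it.
- wrench: bystander: steel open-ended wrench, 170 mm long, lying flat; origin at the middle of its underside
- seal_ring: bystander (sizes in mm): black rubber sealing ring, 52 across, 8 high; origin at the centre of its underside
- spare_handle: bystander (sizes in mm): small chrome cross handle with a red cap, 74 across, 25 high; origin at the centre of its underside
- screwdriver: bystander: screwdriver, 180 mm long, lying flat; origin at the middle of its underside
- soap: bystander (sizes in mm): green soap bottle, 64 across, 160 high; origin at the centre of its underside
- tumbler: bystander (sizes in mm): blue tumbler, 72 across, 90 high; origin at the centre of its underside
- cleaner_can: bystander (sizes in mm): orange can, 60 across, 150 high; origin at the centre of its underside

How it is judged:
By the outcome, as a careful person would: the job done as asked, in the order asked, and still so for the second after the job is handed in, with the robot touching nothing.
It also fails if it takes over 72 s, if anything falls off the work surface, if the arm or the gripper's body presses on something with over 40 N, if the wrist force passes 120 N, or if a joint passes its speed limit or range.

## Working session

There is one attempt and no reset: what is moved stays moved. The work goes in short steps, Python scripts to look and compute and a shell command to move; the robot and the scene stay as the last step left them, time stands still between calls to the robot, and variables do not carry over. Pictures are saved under pics/ and viewed, at most 10 in all, crops included, and the job is handed in when it is done.

```bash
mkdir -p pics; cat > h.py <<'E'
import numpy as np, cv2
from plant import sensors, vision, env
def world(name,d,cm=None):
    c=cm or vision.camera_model(name); R=np.array(c["rotation"]).reshape(3,3); e=np.array(c["eye"])
    v,u=np.mgrid[0:480,0:640]
    P=np.stack([(u-c["cx"])/c["fx"]*d,(v-c["cy"])/c["fy"]*d,d],-1)
    return P@R.T+e
E
python3 - <<'E'
from h import *
print(sensors.observe())
ims=[]
for n in ["top","scene"]:
    im,d=vision.capture(n); c=vision.camera_model(n); print(n,c)
    np.savez(f"{n}.npz",im=im,d=d,W=world(n,d,c)); cv2.imwrite(f"pics/{n}0.png",im[...,::-1])
E
```

```text
{'time_s': 0.0, 'qpos': array([-1.25220084,  0.68998868, -0.19450412,  1.56634189,  0.15735662,
        0.90250158, -0.21511806]), 'joint_velocities': array([-7.22445502e-04,  2.77330376e-04,  1.07414211e-03, -3.10844237e-04,
        1.15811974e-03,  4.45279080e-06,  3.07174366e-04]), 'joint_torque': array([ 8.57630766e-05, -5.27558434e+01, -1.26728274e+00, -1.53436589e+01,
       -5.27780713e-02,  6.38014710e-03,  1.77228699e-04]), 'tcp_pos': array([0.17549017, 0.5991986 , 0.23790744]), 'eef_rot': array([ 1.41870611e-01,  9.89884782e-01, -9.20540562e-04, -3.91243671e-05]), 'force': array([-0.66829846, -0.32332296, -0.0298416 ]), 'ft_torque': array([-0.01228875,  0.01118646, -0.0179986 ]), 'finger_force': 0.0, 'finger_gap': 0.99755038259635}
top {'fx': 527.5357177585105, 'fy': 527.5357177585105, 'cx': 318.950915346977, 'cy': 237.21099196847945, 'eye': array([ 0.37919079, -0.11039988,  1.15255788]), 'rotation': array([ 0.70751355, -0.70222944,  0.06173492, -0.04987168])}Traceback (most recent call last):
  File "<stdin>", line 6, in <module>
  File "h.py", line 4, in world
    c=cm or vision.camera_model(name); R=np.array(c["rotation"]).reshape(3,3); e=np.array(c["eye"])
                                         ~~~~~~~~~~~~~~~~~~~~~~~~~~~~~~~^^^^^
ValueError: cannot reshape array of size 4 into shape (3,3)
```

```bash
sed -i 's/R=np.array(c\["rotation"\]).reshape(3,3)/R=Rot.from_quat(c["rotation"]).as_matrix()/; 1a from scipy.spatial.transform import Rotation as Rot' h.py
python3 - <<'E'
from h import *
for n in ["top","scene"]:
    im,d=vision.capture(n); c=vision.camera_model(n); print(n,c)
    W=world(n,d,c); print(np.median(W[...,2][d>0]))
    np.savez(f"{n}.npz",im=im,d=d,W=W); cv2.imwrite(f"pics/{n}0.png",im[...,::-1])
E
```

```text
top {'fx': 527.5357177585105, 'fy': 527.5357177585105, 'cx': 318.950915346977, 'cy': 237.21099196847945, 'eye': array([ 0.37919079, -0.11039988,  1.15255788]), 'rotation': array([ 0.70751355, -0.70222944,  0.06173492, -0.04987168])}
-0.00023263688005048522
scene {'fx': 494.49533258585353, 'fy': 494.49533258585353, 'cx': 322.2086042728163, 'cy': 241.91042314741762, 'eye': array([1.12755536, 0.15406012, 0.83346616]), 'rotation': array([ 0.50075365,  0.79438993, -0.28875792, -0.18657248])}
-0.0004754530170369975
```

View pics/top0.png

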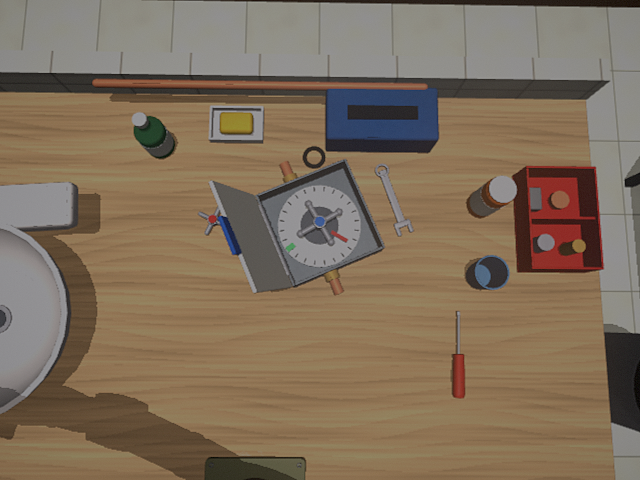

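View pics/scene0.png

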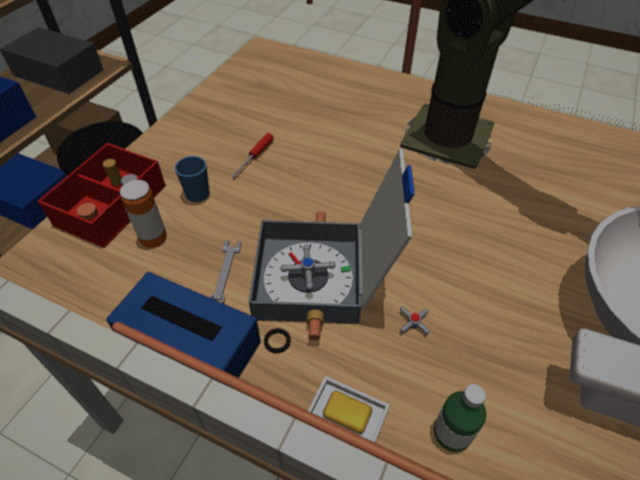

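```bash
cat > meas.py <<'E'
from h import *
import sys
def ray_at(c,u,v,z):
    R=Rot.from_quat(c["rotation"]).as_matrix(); r=R@np.array([(u-c["cx"])/c["fx"],(v-c["cy"])/c["fy"],1]); e=np.array(c["eye"])
    return e+r*(z-e[2])/r[2]
def meas(n,im,W,c,roi):
    hsv=cv2.cvtColor(im,cv2.COLOR_RGB2HSV).astype(int); H,S,V=hsv[...,0],hsv[...,1],hsv[...,2]
    x,y=roi; g=np.linalg.norm(W[...,:2]-np.array([x,y]),axis=-1)
    z=W[...,2]; out={}
    m={'blue':(abs(H-112)<14)&(S>110)&(g<.05)&(z>.03),'red':((H<6)|(H>174))&(S>120)&(g<.085)&(z<.035)&(z>0),'green':(H>45)&(H<85)&(S>110)&(g<.11)&(z<.035)&(z>0)}
    for k,mm in m.items():
        P=W[mm]; 
        # reproject pixels on plane height
        zz={'blue':.057,'red':.012,'green':.012}[k]; vu=np.argwhere(mm)
        Q=np.array([ray_at(c,u,v,zz) for v,u in vu]) if len(vu) else np.zeros((1,3))
        out[k]=Q[:,:2]; print(n,k,len(P),'depth med',np.median(P,0).round(4) if len(P) else None,'ray mean',Q.mean(0).round(4))
    return out
E
python3 - <<'E'
from meas import *
z=np.load('top.npz'); c=vision.camera_model('top'); W=z['W']
print('c0',W[222,320])
b=W[222,320,:2]
for n in ['top','scene']:
    z=np.load(n+'.npz'); c=vision.camera_model(n); im,W=z['im'],z['W']
    o=meas(n,im,W,c,b); ax=o['blue'].mean(0)
    for k in('red','green'):
        d=o[k]-ax; a=np.arctan2(*d.mean(0)[::-1]); r=np.linalg.norm(d,axis=1); print(k,'ang',a,'r',r.min(),r.max())
    # box rim: z 55..66 within .16
    g=np.linalg.norm(W[...,:2]-ax,axis=-1); m=(abs(W[...,2]-.062)<.004)&(g<.16)&(g>.09)
    P=W[m][:,:2].astype(np.float32); print('rim',m.sum(),cv2.minAreaRect(P))
    # spokes
    m=(abs(W[...,2]-.046)<.006)&(g<.062)&(g>.03); d=W[m][:,:2]-ax; a=np.arctan2(d[:,1],d[:,0]); print('spoke ang mod90',np.angle(np.exp(4j*a).mean())/4, m.sum(), 'R',abs(np.exp(4j*a).mean()))
    # cover
    m=(W[...,2]>.07)&(W[...,2]<.28)&(np.hypot(*(np.moveaxis(W[...,:2]-ax,-1,0)))<.25); 
    hs=cv2.cvtColor(im,cv2.COLOR_RGB2HSV); mm=m&(hs[...,1]<60); P=W[mm]; print('cover',len(P),P.min(0),P.max(0)); 
    u,s,v=np.linalg.svd(P-P.mean(0),full_matrices=False); print(P.mean(0),'n',v[2],s)
    mt=m&(abs(hs[...,0].astype(int)-112)<14)&(hs[...,1]>110)&(W[...,2]>.15); print('tab',mt.sum(),W[mt].mean(0) if mt.any() else 0,W[mt].max(0) if mt.any() else 0)
E
```

```text
c0 [ 0.58649934 -0.13032905  0.05645408]
top blue 65 depth med [ 0.589  -0.1283  0.0557] ray mean [ 0.5888 -0.1289  0.057 ]
top red 57 depth med [ 0.564  -0.1728  0.0143] ray mean [ 0.5643 -0.1722  0.012 ]
top green 35 depth med [ 0.539  -0.0661  0.0111] ray mean [ 0.5392 -0.0661  0.012 ]
red ang -2.085326726966003 r 0.030928643079647815 0.06927094681971938
green ang 2.2387009905444213 r 0.07161512394235733 0.08859575511246873
rim 807 ((0.5878455638885498, -0.12730081379413605), (0.21035049855709076, 0.2123858630657196), 23.36290168762207)
spoke ang mod90 0.5308842701031449 268 R 0.934932985589793
cover 4401 [ 0.42696178 -0.3115513   0.07000587] [0.83178382 0.06779514 0.27636317]
[ 0.5560289  -0.02214086  0.17223363] n [ 0.11037107  0.69427393 -0.71119754] [7.44494107 3.90509982 2.7123044 ]
tab 164 [0.52220656 0.02274884 0.27044524] [0.55382953 0.03920829 0.27992777]
scene blue 67 depth med [ 0.5905 -0.1274  0.0561] ray mean [ 0.591  -0.1269  0.057 ]
scene red 46 depth med [ 0.566  -0.1712  0.0138] ray mean [ 0.5644 -0.1716  0.012 ]
scene green 33 depth med [ 0.5416 -0.0634  0.0116] ray mean [ 0.5414 -0.0638  0.012 ]
red ang -2.1081961634430293 r 0.03543845680387642 0.0698998923830336
green ang 2.2363089110069025 r 0.07198087303034127 0.08889772786243005
rim 900 ((0.587916910648346, -0.1246507465839386), (0.21310235559940338, 0.21610067784786224), 23.555992126464844)
spoke ang mod90 0.536888911786885 263 R 0.9409288909461536
cover 4595 [ 0.42701834 -0.30847629  0.07005533] [0.83316132 0.06762087 0.27901979]
[ 0.56494404 -0.00829414  0.17297395] n [ 0.06891217  0.72079479 -0.68971442] [6.53835614 4.03460669 2.75547926]
tab 158 [0.53035131 0.02708334 0.27134569] [0.55565059 0.04269628 0.27991295]
```

```bash
python3 -m inch '[[0,-1,1,0,0,0,0.36],[0,-1,1,0,0,0,0.36],[0,-1,1,0,0,0,0.36],[0,-1,1,0,0,0,0.36],[0,-1,1,0,0,0,0.36],[0,-1,1,0,0,0,0.36],[0,-1,1,0,0,0,0.36],[0.7,-1,0,0,0,0,0.36],[0.7,-1,0,0,0,0,0.36],[0.7,-1,0,0,0,0,0.36],[0.7,-1,0,0,0,0,0.36],[0.7,-1,0,0,0,0,0.36]]' && python3 -m inch '[[0.7,-1,0,0,0,0,0.36],[0.7,-1,0,0,0,0,0.36],[0.7,-1,0,0,0,0,0.36],[0.7,-1,0,0,0,0,0.36],[0.7,-1,0,0,0,0,0.36],[0.7,-1,0,0,0,0,0.36],[0.7,-1,0,0,0,0,0.36],[0.7,-1,0,0,0,0,0.36],[0.7,-1,0,0,0,0,0.36],[0.7,-1,0,0,0,0,0.36],[0.7,-1,0,0,0,0,0.36],[0.7,-1,0,0,0,0,0.36]]' && python3 -m inch '[[0.7,-1,0,0,0,0,0.36],[0.7,-1,0,0,0,0,0.36],[0.7,-1,0,0,0,0,0.36],[0.7,-1,0,0,0,0,0.36],[0.7,-1,0,0,0,0,0.36],[0.7,-1,0,0,0,0,0.36],[0.7,-1,0,0,0,0,0.36],[0.7,-1,0,0,0,0,0.36],[0.7,-1,0,0,0,0,0.36],[0.7,-1,0,0,0,0,0.36],[0.7,-0.5,0,0,0,0,0.36],[0,0,0,0,0,0,0.36]]'
cat > st.py <<'E'
from h import *
o=sensors.observe(); r=Rot.from_quat(o['eef_rot']).as_matrix(); print('t',round(o['time_s'],2),'tcp',o['tcp_pos'].round(4),'ydir',np.degrees(np.arctan2(r[1,1],r[0,1])).round(1),'zax',r[:,2].round(3),'q',o['qpos'].round(2),'F',o['force'].round(1),'M',o['ft_torque'].round(2),'gap',o['finger_gap'])
E
python3 st.py; python3 - <<'E'
from h import *
c=vision.camera_model('wrist');im,d=vision.capture('wrist'); np.savez('w1.npz',im=im,W=world('wrist',d,c),d=d); cv2.imwrite('pics/w1.png',im[...,::-1]); print(c)
E
```

```text
time_s: 1.15
tcp_pos: [0.246, 0.3586, 0.3787]
eef_rot: [0.142, 0.99, -0.0, 0.0]
force: [-0.1, -1.3, -0.7]
finger_gap: 0.675
finger_force: 0.0
time_s: 2.15
tcp_pos: [0.4139, 0.1187, 0.3786]
eef_rot: [0.142, 0.99, -0.0, -0.0]
force: [0.8, -0.3, -0.4]
finger_gap: 0.681
finger_force: 0.0
time_s: 3.15
tcp_pos: [0.5691, -0.0934, 0.378]
eef_rot: [0.144, 0.99, -0.001, 0.0]
force: [0.0, 0.4, 0.6]
finger_gap: 0.682
finger_force: 0.0
t 3.15 tcp [ 0.5691 -0.0934  0.378 ] ydir 73.4 zax [ 0.    -0.002 -1.   ] q [ 0.06  0.48  0.04  1.52 -0.02  1.14  1.38] F [0.  0.4 0.6] M [0.05 0.01 0.01] gap 0.682094348569976
{'fx': 404.5290240524111, 'fy': 404.5290240524111, 'cx': 326.7814841904917, 'cy': 242.347927999473, 'eye': array([ 0.49958503, -0.07149495,  0.52345105]), 'rotation': array([0.79296981, 0.59201305, 0.08554958, 0.11576137])}
```

View pics/w1.png

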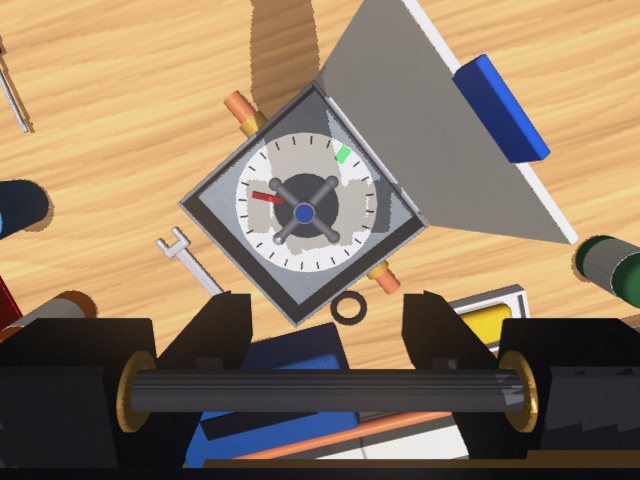

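```bash
cat > wm.py <<'E'
from meas import *
def wm(show=None):
    c=vision.camera_model('wrist'); im,d=vision.capture('wrist'); W=world('wrist',d,c)
    if show: cv2.imwrite(show,im[...,::-1])
    o=meas('w',im,W,c,(.5885,-.1275))
    ax=o['blue'].mean(0); 
    g=np.linalg.norm(W[...,:2]-ax,axis=-1); m=(abs(W[...,2]-.046)<.006)&(g<.058)&(g>.025); e=W[m][:,:2]-ax; a=np.arctan2(e[:,1],e[:,0]); print('spokes deg mod90',np.degrees(np.angle(np.exp(4j*a).mean())/4),m.sum())
    res={}
    for k in('red','green'):
        q=o[k]-ax; a=np.arctan2(*q.mean(0)[::-1]); r=np.linalg.norm(q,axis=1); res[k]=a; print(k,'deg',np.degrees(a).round(2),'r',r.min().round(4),r.max().round(4))
    print('to go deg',np.degrees((res['red']-res['green'])%(2*np.pi)))
    m=(abs(W[...,2]-.062)<.003)&(g<.16)&(g>.09); print('rim',cv2.minAreaRect(W[m][:,:2].astype(np.float32)))
if __name__=='__main__':
    import sys; wm(*sys.argv[1:])
E
python3 wm.py; python3 - <<'E'
from h import *
z=np.load('w1.npz'); im,W=z['im'],z['W']; hs=cv2.cvtColor(im,cv2.COLOR_RGB2HSV).astype(int)
ax=np.array([.5885,-.1275]); t=np.radians(113.4); ex=np.array([np.cos(t),np.sin(t)]); ey=np.array([-ex[1],ex[0]])
B=np.stack([(W[...,:2]-ax)@ex,(W[...,:2]-ax)@ey,W[...,2]],-1)
m=(B[...,0]>.10)&(B[...,0]<.22)&(abs(B[...,1])<.1)&(B[...,2]>.1)&(B[...,2]<.3)&(hs[...,1]<60)
P=B[m]; A=np.c_[P[:,2]-.062,np.ones(len(P))]; print(len(P),np.linalg.lstsq(A,P[:,0],rcond=None)[0], P.max(0))
m=(B[...,0]>.10)&(B[...,0]<.22)&(abs(hs[...,0]-112)<14)&(hs[...,1]>110)&(B[...,2]>.2)
print('tab',B[m].min(0),B[m].max(0))
E
```

```text
w blue 333 depth med [ 0.5873 -0.1281  0.0567] ray mean [ 0.6696 -0.2049  0.057 ]
w red 193 depth med [ 0.5657 -0.1709  0.0139] ray mean [ 0.5661 -0.1711  0.012 ]
w green 131 depth med [ 0.5414 -0.0643  0.0117] ray mean [ 0.5414 -0.0644  0.012 ]
spokes deg mod90 23.115747580427204 182
red deg 161.91 r 0.1027 0.1176
green deg 132.38 r 0.1807 0.1997
to go deg 29.535879500637204
rim ((0.6659942865371704, -0.20199202001094818), (0.27349966764450073, 0.22745174169540405), 44.3008918762207)
26496 [0.29557699 0.10291445] [0.17431722 0.09998466 0.2856745 ]
tab [ 0.10085201 -0.03616139  0.25841303] [0.17543097 0.03295099 0.46260874]
```

```bash
sed -i "s/(z>.03),'red'/(z>.05)\&(z<.065),'red'/" meas.py
python3 -m inch '[[0.48,-0.85,0,0,0,0,0.36],[0.48,-0.85,0,0,0,0,0.36],[0,0,-1,0,0,0,0.36],[0,0,-1,0,0,0,0.36],[0,0,-1,0,0,0,0.36],[0,0,-1,0,0,0,0.36],[0,0,-1,0,0,0,0.36],[0,0,-1,0,0,0,0.36],[0,0,-1,0,0,0,0.36],[0,0,-1,0,0,0,0.36],[0,0,-0.5,0,0,0,0.36],[0,0,0,0,0,0,0.36]]'; python3 st.py; python3 wm.py
```

```text
time_s: 4.25
tcp_pos: [0.5848, -0.1225, 0.2069]
eef_rot: [0.141, 0.99, 0.0, -0.003]
force: [-0.3, -0.6, 0.8]
finger_gap: 0.678
finger_force: 0.0
t 4.25 tcp [ 0.5848 -0.1225  0.2069] ydir 73.8 zax [-0.005  0.002 -1.   ] q [ 0.11  0.69  0.03  1.69 -0.03  0.77  1.44] F [-0.3 -0.6  0.8] M [0.03 0.04 0.03] gap 0.6778172392390058
w blue 587 depth med [ 0.5903 -0.1275  0.0562] ray mean [ 0.5901 -0.1274  0.057 ]
w red 433 depth med [ 0.5656 -0.1707  0.0141] ray mean [ 0.566  -0.1712  0.012 ]
w green 321 depth med [ 0.5411 -0.0647  0.0116] ray mean [ 0.5411 -0.0647  0.012 ]
spokes deg mod90 30.477306241772112 2396
red deg -118.85 r 0.0302 0.0699
green deg 128.02 r 0.0702 0.089
to go deg 113.12723170477693
rim ((0.5902396440505981, -0.1271522045135498), (0.2100474238395691, 0.21219851076602936), 23.275142669677734)
```

```bash
python3 -m inch '[[0.22,-0.24,-0.5,0,0,0,0.36],[0,0,-1,0,0,0,0.36],[0,0,-1,0,0,0,0.36],[0,0,-1,0,0,0,0.36],[0,0,-1,0,0,0,0.36],[0,0,-1,0,0,0,0.36],[0,0,-1,0,0,0,0.36],[0,0,-1,0,0,0,0.36],[0,0,-1,0,0,0,0.36],[0,0,-0.5,0,0,0,0.36],[0,0,0,0,0,0,0.36]]'; python3 st.py
```

```text
time_s: 5.22
tcp_pos: [0.5906, -0.1289, 0.0272]
eef_rot: [0.142, 0.99, 0.0, -0.001]
force: [0.1, 0.1, 0.5]
finger_gap: 0.679
finger_force: 0.0
t 5.22 tcp [ 0.5906 -0.1289  0.0272] ydir 73.7 zax [-0.002  0.    -1.   ] q [ 0.13  0.96  0.01  1.76 -0.02  0.42  1.45] F [0.1 0.1 0.5] M [-0.02  0.01  0.01] gap 0.6787371882235732
```

```bash
python3 -m inch '[[0,0,0,0,0,-0.6,0.36],[0,0,0,0,0,-0.6,0.36],[0,0,0,0,0,-0.6,0.36],[0,0,0,0,0,-0.6,0.36],[0,0,0,0,0,-0.6,0.36],[0,0,0,0,0,-0.6,0.36],[0,0,0,0,0,-0.6,0.36],[0,0,0,0,0,-0.6,0.36],[0,0,0,0,0,-0.6,0.36],[0,0,0,0,0,-0.6,0.36],[0,0,0,0,0,-0.6,0.36],[0,0,0,0,0,-0.6,0.36]]'; python3 st.py; python3 wm.py pics/w2.png
```

```text
time_s: 6.22
tcp_pos: [0.5917, -0.1284, 0.0302]
eef_rot: [0.442, 0.897, 0.001, 0.0]
force: [-0.8, 1.3, 1.0]
finger_gap: 0.682
finger_force: 0.7
t 6.22 tcp [ 0.5917 -0.1284  0.0302] ydir 37.6 zax [ 0.001  0.001 -1.   ] q [ 0.06  0.97  0.14  1.76 -0.29  0.43  1.06] F [-0.8  1.3  1. ] M [0.21 0.26 0.01] gap 0.681769884663266
w blue 2782 depth med [ 0.5895 -0.1264  0.0561] ray mean [ 0.5894 -0.126   0.057 ]
w red 188 depth med [ 0.575  -0.1556  0.0141] ray mean [ 0.5754 -0.1569  0.012 ]
w green 1607 depth med [ 0.5412 -0.0643  0.0116] ray mean [ 0.5412 -0.0644  0.012 ]
spokes deg mod90 14.020695834051907 9903
red deg -114.38 r 0.0312 0.0383
green deg 127.99 r 0.0685 0.0879
to go deg 117.62924433767728
rim ((0.5223740935325623, -0.07812102138996124), (0.20298589766025543, 0.08101996779441833), 59.69440460205078)
```

View pics/w2.png

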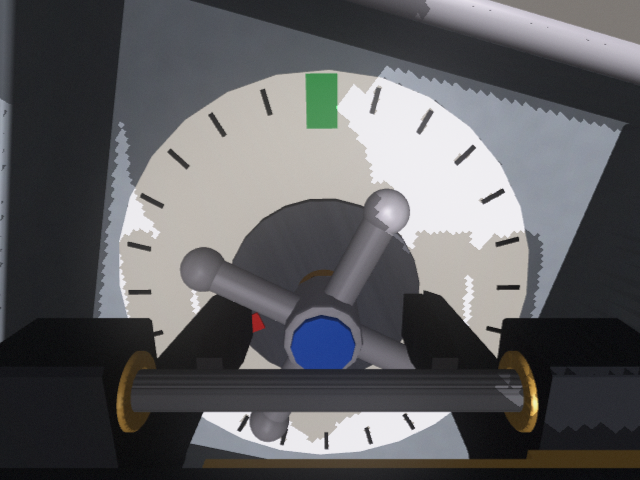

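```bash
python3 -m inch '[[0,0,0,0,0,-0.6,0.36],[0,0,0,0,0,-0.6,0.36],[0,0,0,0,0,-0.6,0.36],[0,0,0,0,0,-0.6,0.36],[0,0,0,0,0,-0.6,0.36],[0,0,0,0,0,-0.6,0.36],[0,0,0,0,0,-0.6,0.36],[0,0,0,0,0,-0.6,0.36],[0,0,0,0,0,-0.6,0.36],[0,0,0,0,0,-0.6,0.36],[0,0,0,0,0,-0.6,0.36],[0,0,0,0,0,-0.6,0.36]]'; python3 st.py; python3 wm.py pics/w3.png
```

```text
time_s: 7.27
tcp_pos: [0.5917, -0.1291, 0.0301]
eef_rot: [0.697, 0.717, 0.001, 0.0]
force: [-2.4, 0.5, 1.6]
finger_gap: 0.679
finger_force: 4.4
t 7.27 tcp [ 0.5917 -0.1291  0.0301] ydir 1.7 zax [ 0.001  0.    -1.   ] q [-0.02  0.99  0.28  1.77 -0.55  0.47  0.67] F [-2.4  0.5  1.6] M [-0.17  0.37  0.34] gap 0.6792701514198748
w blue 2738 depth med [ 0.5905 -0.1261  0.0561] ray mean [ 0.5905 -0.1255  0.057 ]
w red 438 depth med [ 0.5626 -0.1499  0.0141] ray mean [ 0.5622 -0.1515  0.012 ]
w green 1542 depth med [ 0.5414 -0.0642  0.0115] ray mean [ 0.5415 -0.0643  0.012 ]
spokes deg mod90 -20.66092020887756 9946
red deg -137.46 r 0.0319 0.0499
green deg 128.68 r 0.0684 0.0882
to go deg 93.86667676497714
rim ((0.6047437787055969, -0.04721418023109436), (0.0743894875049591, 0.1968124657869339), 75.07059478759766)
```

```bash
python3 -m inch '[[0,0,0,0,0,-0.6,0.36],[0,0,0,0,0,-0.6,0.36],[0,0,0,0,0,-0.6,0.36],[0,0,0,0,0,-0.6,0.36],[0,0,0,0,0,-0.6,0.36],[0,0,0,0,0,-0.6,0.36],[0,0,0,0,0,-0.6,0.36],[0,0,0,0,0,-0.6,0.36],[0,0,0,0,0,-0.6,0.36],[0,0,0,0,0,-0.6,0.36],[0,0,0,0,0,-0.6,0.36],[0,0,0,0,0,-0.6,0.36]]'; python3 st.py; python3 wm.py pics/w4.png
```

```text
time_s: 8.32
tcp_pos: [0.5911, -0.1299, 0.03]
eef_rot: [0.884, 0.467, 0.0, 0.0]
force: [-3.3, -1.3, 2.7]
finger_gap: 0.677
finger_force: 4.5
t 8.32 tcp [ 0.5911 -0.1299  0.03  ] ydir -34.3 zax [ 0.001 -0.001 -1.   ] q [-0.1   1.02  0.43  1.77 -0.78  0.53  0.25] F [-3.3 -1.3  2.7] M [-0.41  0.73  0.3 ] gap 0.6767652984108768
w blue 2706 depth med [ 0.5917 -0.1262  0.056 ] ray mean [ 0.5918 -0.1258  0.057 ]
w red 441 depth med [ 0.5551 -0.1298  0.014 ] ray mean [ 0.5536 -0.1302  0.012 ]
w green 1293 depth med [ 0.5414 -0.0642  0.0115] ray mean [ 0.5417 -0.0643  0.012 ]
spokes deg mod90 33.28734145809911 9952
red deg -173.38 r 0.0319 0.0497
green deg 129.13 r 0.0692 0.0892
to go deg 57.48481209115142
rim ((0.6275862455368042, -0.05869375914335251), (0.06274540722370148, 0.18991923332214355), 64.34650421142578)
```

View pics/w4.png

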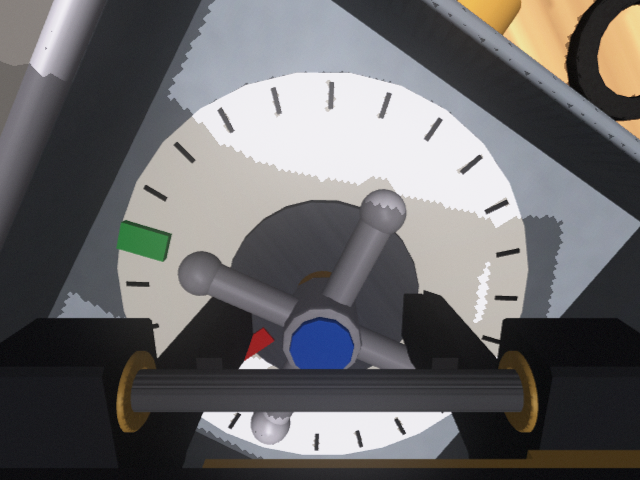

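```bash
python3 -m inch '[[0,0,0,0,0,-0.6,0.36],[0,0,0,0,0,-0.6,0.36],[0,0,0,0,0,-0.6,0.36],[0,0,0,0,0,-0.6,0.36],[0,0,0,0,0,-0.6,0.36],[0,0,0,0,0,-0.6,0.36],[0,0,0,0,0,-0.6,0.36],[0,0,0,0,0,-0.6,0.36],[0,0,0,0,0,-0.6,0.36],[0,0,0,0,0,-0.6,0.36],[0,0,0,0,0,-0.6,0.36],[0,0,0,0,0,-0.6,0.36]]'; python3 st.py;  python3 -m inch '[[0,0,0,0,0,0.8,0.36],[0,0,0,0,0,0,0.36],[0,0,1,0,0,0,0.36],[0,0,1,0,0,0,0.36],[0,0,1,0,0,0,0.36],[0,0,1,0,0,0,0.36],[0,0,1,0,0,0,0.36],[0,0,1,0,0,0,0.36],[0,0,1,0,0,0,0.36],[0,0,1,0,0,0,0.36],[0,0,0,0,0,0,0.36]]'; python3 st.py; python3 wm.py pics/w5.png
```

```text
time_s: 9.37
tcp_pos: [0.5902, -0.1301, 0.0298]
eef_rot: [0.985, 0.171, -0.001, 0.0]
force: [-3.8, -2.4, 5.3]
finger_gap: 0.681
finger_force: 4.5
t 9.37 tcp [ 0.5902 -0.1301  0.0298] ydir -70.3 zax [-0.001 -0.001 -1.   ] q [-0.16  1.05  0.56  1.78 -0.94  0.61 -0.24] F [-3.8 -2.4  5.3] M [-0.38  1.2   0.31] gap 0.681499901441887
time_s: 10.28
tcp_pos: [0.594, -0.1299, 0.1931]
eef_rot: [0.979, 0.206, 0.004, 0.002]
force: [1.1, -0.6, -0.5]
finger_gap: 0.68
finger_force: 0.0
t 10.28 tcp [ 0.594  -0.1299  0.1931] ydir -66.3 zax [ 0.008 -0.002 -1.   ] q [-0.25  0.84  0.75  1.7  -0.72  0.89 -0.35] F [ 1.1 -0.6 -0.5] M [-0.05  0.15  0.01] gap 0.6801364716958119
w blue 644 depth med [ 0.5911 -0.1275  0.0561] ray mean [ 0.5913 -0.1274  0.057 ]
w red 435 depth med [ 0.5499 -0.0996  0.014 ] ray mean [ 0.5491 -0.0997  0.012 ]
w green 309 depth med [ 0.5418 -0.0645  0.0115] ray mean [ 0.542  -0.0646  0.012 ]
spokes deg mod90 -6.307107920027366 2593
red deg 146.64 r 0.0308 0.0707
green deg 128.12 r 0.07 0.0897
to go deg 18.520166394890047
rim ((0.5903197526931763, -0.1266719102859497), (0.20988577604293823, 0.21223518252372742), 23.42928695678711)
```

View pics/w5.png

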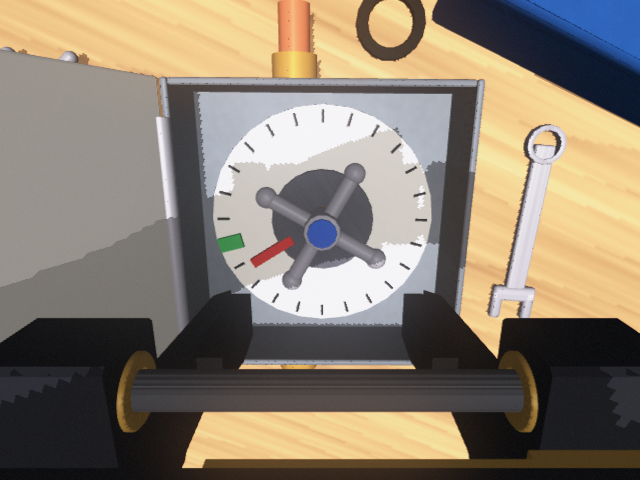

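```bash
python3 -m inch '[[-0.2,0.1,0,0,0,1,0.36],[0,0,0,0,0,1,0.36],[0,0,0,0,0,1,0.36],[0,0,0,0,0,1,0.36],[0,0,0,0,0,1,0.36],[0,0,0,0,0,1,0.36],[0,0,0,0,0,1,0.36],[0,0,0,0,0,1,0.36],[0,0,0,0,0,1,0.36],[0,0,0,0,0,1,0.36],[0,0,0,0,0,1,0.36],[0,0,0,0,0,1,0.36]]'; python3 -m inch '[[0,0,0,0,0,1,0.36],[0,0,0,0,0,1,0.36],[0,0,0,0,0,1,0.36],[0,0,0,0,0,1,0.36],[0,0,0,0,0,1,0.36],[0,0,0,0,0,1,0.36],[0,0,0,0,0,1,0.36],[0,0,0,0,0,1,0.36],[0,0,0,0,0,0,0.36]]'; python3 st.py; python3 wm.py
```

```text
time_s: 11.33
tcp_pos: [0.5869, -0.1262, 0.1877]
eef_rot: [0.743, 0.669, 0.0, -0.001]
force: [0.8, 0.7, -0.8]
finger_gap: 0.682
finger_force: 0.0
time_s: 12.08
tcp_pos: [0.5869, -0.1264, 0.1879]
eef_rot: [0.471, 0.882, 0.001, -0.001]
force: [-0.0, -1.1, -0.4]
finger_gap: 0.679
finger_force: 0.0
t 12.08 tcp [ 0.5869 -0.1264  0.1879] ydir 33.8 zax [-0.001  0.002 -1.   ] q [-0.    0.73  0.24  1.71 -0.25  0.73  0.96] F [-0.  -1.1 -0.4] M [-0.07  0.   -0.04] gap 0.6791465025556443
w blue 666 depth med [ 0.5906 -0.1273  0.0561] ray mean [ 0.5903 -0.127   0.057 ]
w red 516 depth med [ 0.5492 -0.0994  0.0141] ray mean [ 0.5493 -0.0996  0.012 ]
w green 12 depth med [ 0.5349 -0.061   0.0114] ray mean [ 0.5358 -0.0625  0.012 ]
spokes deg mod90 -6.25892272546852 2684
red deg 146.28 r 0.0293 0.0691
green deg 130.18 r 0.0743 0.0886
to go deg 16.094821887178043
rim ((0.5903739333152771, -0.1273261457681656), (0.2104061394929886, 0.21197710931301117), 23.365671157836914)
```

```bash
python3 -m inch '[[0.15,-0.06,-0.5,0,0,0,0.36],[0,0,-1,0,0,0,0.36],[0,0,-1,0,0,0,0.36],[0,0,-1,0,0,0,0.36],[0,0,-1,0,0,0,0.36],[0,0,-1,0,0,0,0.36],[0,0,-1,0,0,0,0.36],[0,0,-1,0,0,0,0.36],[0,0,-0.3,0,0,0,0.36],[0,0,0,0,0,0,0.36]]'; python3 st.py; python3 -m inch '[[0,0,0,0,0,-0.5,0.36],[0,0,0,0,0,-0.5,0.36],[0,0,0,0,0,-0.5,0.36],[0,0,0,0,0,-0.5,0.36],[0,0,0,0,0,-0.5,0.36],[0,0,0,0,0,-0.5,0.36],[0,0,0,0,0,-0.5,0.36],[0,0,0,0,0,-0.5,0.36],[0,0,0,0,0,-0.5,0.36],[0,0,0,0,0,-0.5,0.36],[0,0,0,0,0,-0.5,0.36],[0,0,0,0,0,0,0.36]]'; python3 st.py; python3 wm.py pics/w6.png
```

```text
time_s: 12.97
tcp_pos: [0.5887, -0.1277, 0.0304]
eef_rot: [0.472, 0.881, -0.001, -0.002]
force: [0.2, 0.3, 0.9]
finger_gap: 0.677
finger_force: 0.0
t 12.97 tcp [ 0.5887 -0.1277  0.0304] ydir 33.6 zax [-0.004  0.001 -1.   ] q [ 0.05  0.97  0.15  1.77 -0.3   0.43  1.  ] F [0.2 0.3 0.9] M [-0.02  0.06 -0.01] gap 0.6768036053138353
time_s: 13.97
tcp_pos: [0.5911, -0.1288, 0.0338]
eef_rot: [0.668, 0.744, 0.0, 0.001]
force: [-0.0, -0.2, -0.1]
finger_gap: 0.679
finger_force: 2.7
t 13.97 tcp [ 0.5911 -0.1288  0.0338] ydir 6.1 zax [ 0.002 -0.001 -1.   ] q [-0.01  0.98  0.26  1.77 -0.5   0.46  0.7 ] F [-0.  -0.2 -0.1] M [-0.23  0.07  0.17] gap 0.6787057442209868
w blue 2764 depth med [ 0.5904 -0.1266  0.0561] ray mean [ 0.5904 -0.1262  0.057 ]
w red 1959 depth med [ 0.5569 -0.0897  0.014 ] ray mean [ 0.5566 -0.0904  0.012 ]
w green 1488 depth med [ 0.5413 -0.0642  0.0115] ray mean [ 0.5414 -0.0642  0.012 ]
spokes deg mod90 -17.33313458745814 9132
red deg 133.39 r 0.0284 0.069
green deg 128.33 r 0.069 0.0888
to go deg 5.061811883388377
rim ((0.5820561051368713, -0.07398992776870728), (0.211240753531456, 0.0986686497926712), 7.178215503692627)
```

View pics/w6.png

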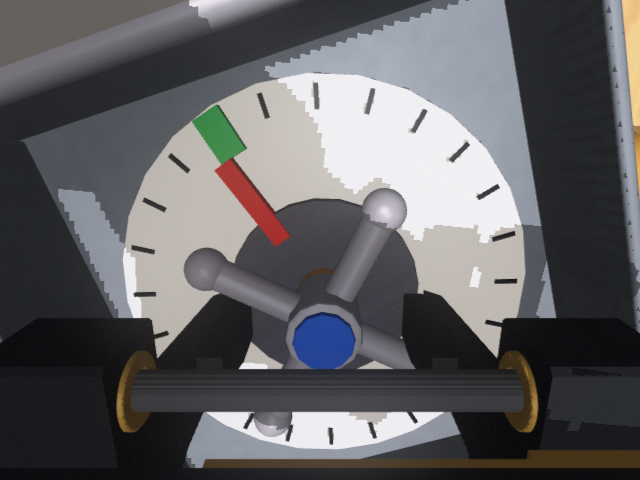

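```bash
cat > fin.py <<'E'
from meas import *
import sys
ax=np.array([.5904,-.1272]); S=[]
for i in range(3):
    c=vision.camera_model('wrist'); im,d=vision.capture('wrist'); W=world('wrist',d,c)
    if i==0: o=meas('w',im,W,c,ax)
    else:
        import io,contextlib
        with contextlib.redirect_stdout(io.StringIO()): o=meas('w',im,W,c,ax)
    g=o['green']; R=o['red']; r=np.linalg.norm(R-ax,axis=1)
    for lo in(.028,.055):
        a=(R[r>lo]-ax).mean(0); b=(g-ax).mean(0)
        S.append(np.degrees(np.arctan2(a[1],a[0])-np.arctan2(b[1],b[0])))
    # red-tip/green lines: tip at outer end
    u=b/np.linalg.norm(b); t=np.array([-u[1],u[0]]); rt=R[r>.064]-ax; gt=(g-ax); gt=gt[gt@u<.074]
    print('tang mm red tip-green inner',1000*((rt@t).mean()-(gt@t).mean()))
print('to go deg',np.round(S,2))
if len(sys.argv)>1: cv2.imwrite(sys.argv[1],im[...,::-1])
E
python3 fin.py;python3 -m inch '[[0,0,0,0,0,-0.4,0.36],[0,0,0,0,0,-0.4,0.36],[0,0,0,0,0,0,0.36],[0,0,0,0,0,0,0.36]]'; python3 st.py; python3 fin.py
```

```text
w blue 2758 depth med [ 0.5904 -0.1267  0.0561] ray mean [ 0.5904 -0.1262  0.057 ]
w red 1962 depth med [ 0.5569 -0.0897  0.014 ] ray mean [ 0.5566 -0.0904  0.012 ]
w green 1490 depth med [ 0.5413 -0.0642  0.0116] ray mean [ 0.5414 -0.0642  0.012 ]
tang mm red tip-green inner 5.3925278344738645
tang mm red tip-green inner 5.40742284969533
tang mm red tip-green inner 5.410074127858993
to go deg [4.7  4.6  4.7  4.62 4.73 4.66]
time_s: 14.5
tcp_pos: [0.591, -0.1287, 0.0334]
eef_rot: [0.694, 0.72, 0.0, 0.001]
force: [0.8, -1.1, 4.8]
finger_gap: 0.68
finger_force: 2.9
t 14.5 tcp [ 0.591  -0.1287  0.0334] ydir 2.1 zax [ 0.002 -0.001 -1.   ] q [-0.02  0.98  0.28  1.77 -0.53  0.47  0.66] F [ 0.8 -1.1  4.8] M [-0.44 -0.05  0.14] gap 0.680042202154157
w blue 2750 depth med [ 0.5905 -0.1266  0.0561] ray mean [ 0.5905 -0.1261  0.057 ]
w red 1951 depth med [ 0.5596 -0.0876  0.0141] ray mean [ 0.5593 -0.0882  0.012 ]
w green 1474 depth med [ 0.5413 -0.0642  0.0116] ray mean [ 0.5414 -0.0642  0.012 ]
tang mm red tip-green inner 0.7078428242599186
tang mm red tip-green inner 0.7618378320463127
tang mm red tip-green inner 0.7582727618213039
to go deg [0.7  0.64 0.72 0.67 0.69 0.65]
```

```bash
python3 -m inch '[[0,0,0,0,0,-0.13,0.36],[0,0,0,0,0,0,0.36],[0,0,0,0,0,0,0.36]]'; python3 fin.py pics/w7.png; python3 -m inch '[[0,0,0,0,0,0.5,0.36],[0,0,0,0,0,0.5,0.36],[0,0,0,0,0,0,0.36],[0,0,1,0,0,0,0.36],[0,0,1,0,0,0,0.36],[0,0,1,0,0,0,0.36],[0,0,1,0,0,0,0.36],[0,0,1,0,0,0,0.36],[0,0,1,0,0,0,0.36],[0,0,1,0,0,0,0.36],[0,0,1,0,0,0,0.36],[0,0,0,0,0,0,0.36]]'; python3 st.py; python3 fin.py pics/w8.png
```

```text
time_s: 14.9
tcp_pos: [0.5909, -0.1287, 0.0331]
eef_rot: [0.698, 0.716, 0.0, 0.001]
force: [1.0, -3.2, 6.0]
finger_gap: 0.68
finger_force: 3.9
w blue 2751 depth med [ 0.5905 -0.1265  0.056 ] ray mean [ 0.5905 -0.126   0.057 ]
w red 1950 depth med [ 0.5599 -0.0874  0.0141] ray mean [ 0.5596 -0.088   0.012 ]
w green 1460 depth med [ 0.5413 -0.0642  0.0115] ray mean [ 0.5414 -0.0642  0.012 ]
tang mm red tip-green inner 0.3312556757736398
tang mm red tip-green inner 0.3478457981484418
tang mm red tip-green inner 0.34140374998555123
to go deg [0.35 0.28 0.34 0.27 0.33 0.27]
time_s: 16.05
tcp_pos: [0.5917, -0.1281, 0.1958]
eef_rot: [0.666, 0.746, 0.002, 0.002]
force: [-0.7, 0.2, -0.8]
finger_gap: 0.683
finger_force: 0.0
t 16.05 tcp [ 0.5917 -0.1281  0.1958] ydir 6.4 zax [ 0.005  0.    -1.   ] q [-0.09  0.75  0.41  1.69 -0.4   0.78  0.62] F [-0.7  0.2 -0.8] M [-0.1  -0.04  0.02] gap 0.6832814428984982
w blue 641 depth med [ 0.5907 -0.1273  0.0561] ray mean [ 0.5906 -0.127   0.057 ]
w red 502 depth med [ 0.56   -0.0878  0.0141] ray mean [ 0.5599 -0.0881  0.012 ]
w green 353 depth med [ 0.5416 -0.0642  0.0116] ray mean [ 0.5416 -0.0642  0.012 ]
tang mm red tip-green inner -0.16397095429205705
tang mm red tip-green inner 0.08718024085598215
tang mm red tip-green inner 0.06585155399086635
to go deg [ 0.12  0.04  0.14  0.05  0.08 -0.  ]
```

View pics/w8.png

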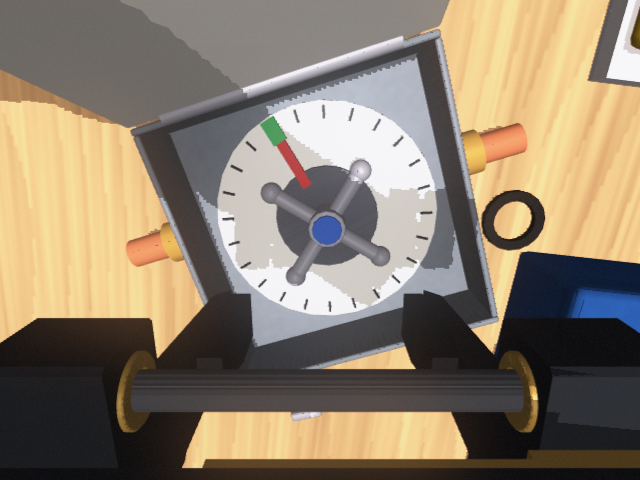

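```bash
python3 -m inch '[[0,0,1,0,0,0.85,-1],[0,0,1,0,0,0.85,-1],[0,0,1,0,0,0.85,-1],[0,0,1,0,0,0.85,-1],[0,0,1,0,0,0,-1],[0,0,1,0,0,0,-1],[0,0,1,0,0,0,-1],[0,0,1,0,0,0,-1],[0,0,0,0,0,0,-1]]' && python3 -m inch '[[-0.4,0.92,0,0,0,0,-1],[-0.4,0.92,0,0,0,0,-1],[-0.4,0.92,0,0,0,0,-1],[-0.4,0.92,0,0,0,0,-1],[-0.4,0.92,0,0,0,0,-1],[-0.4,0.92,0,0,0,0,-1],[-0.4,0.92,0,0,0,0,-1],[-0.4,0.92,0,0,0,0,-1],[-0.4,0.92,0,0,0,0,-1],[-0.4,0.92,0,0,0,0,-1],[0,0,0,0,0,0,-1]]'; python3 st.py
python3 - <<'E'
import numpy as np
th=np.linspace(1.858,0,25); r=.19
C=np.c_[.105-r*np.cos(th)+.008*np.sin(th)+.009, .062+r*np.sin(th)+.008*np.cos(th)]
print(C[0],C[-1]); d=np.diff(C,axis=0)/.02
print(np.c_[d[:,0]*-.397,d[:,0]*.918,d[:,1]].round(2).tolist())
w=np.array([.590,-.127])+np.outer(C[:,0],[-.397,.918]); print(np.c_[w,C[:,1]][::6].round(4))
E
```

```text
time_s: 16.95
tcp_pos: [0.5915, -0.1284, 0.3548]
eef_rot: [0.548, 0.836, 0.001, 0.002]
force: [-0.0, 1.0, 0.4]
finger_gap: 0.02
finger_force: 0.0
time_s: 17.87
tcp_pos: [0.5076, 0.0607, 0.3504]
eef_rot: [0.545, 0.838, -0.001, -0.003]
force: [-0.9, 0.3, 0.3]
finger_gap: 0.007
finger_force: 0.0
t 17.87 tcp [0.5076 0.0607 0.3504] ydir 23.9 zax [-0.006  0.002 -1.   ] q [-0.47  0.43  0.41  1.76 -0.2   1.    0.43] F [-0.9  0.3  0.3] M [-0.06  0.07  0.05] gap 0.0066541911481359855
[0.17549391 0.24195138] [-0.076  0.07 ]
[[0.28, -0.65, 0.21], [0.29, -0.66, 0.16], [0.29, -0.67, 0.1], [0.29, -0.67, 0.04], [0.29, -0.68, -0.01], [0.29, -0.67, -0.07], [0.29, -0.67, -0.13], [0.28, -0.65, -0.18], [0.28, -0.64, -0.24], [0.27, -0.62, -0.29], [0.26, -0.6, -0.34], [0.25, -0.57, -0.39], [0.23, -0.54, -0.44], [0.22, -0.51, -0.48], [0.2, -0.47, -0.52], [0.19, -0.44, -0.56], [0.17, -0.39, -0.6], [0.15, -0.35, -0.63], [0.13, -0.3, -0.66], [0.11, -0.26, -0.68], [0.09, -0.21, -0.7], [0.07, -0.16, -0.72], [0.05, -0.11, -0.73], [0.02, -0.05, -0.73]]
[[ 0.5203  0.0341  0.242 ]
 [ 0.5549 -0.0459  0.2504]
 [ 0.5874 -0.1209  0.219 ]
 [ 0.6108 -0.175   0.1543]
 [ 0.6202 -0.1968  0.07  ]]
```

```bash
python3 -m inch '[[0,0,-1,0,0,0,-1],[0,0,-1,0,0,0,-1],[0,0,-1,0,0,0,-1],[0,0,-1,0,0,0,-1],[0,0,-1,0,0,0,-1],[0,0,-0.3,0,0,0,-1],[0,0,0,0,0,0,-1],[0.3,-0.69,0,0,0,0,-1],[0.3,-0.69,0,0,0,0,-1],[0,0,0,0,0,0,-1]]'; python3 st.py
```

```text
time_s: 18.7
tcp_pos: [0.5237, 0.0257, 0.2477]
eef_rot: [0.55, 0.835, 0.0, 0.001]
force: [0.7, -0.4, -0.1]
finger_gap: 0.007
finger_force: 0.0
t 18.7 tcp [0.5237 0.0257 0.2477] ydir 23.3 zax [ 0.003 -0.001 -1.   ] q [-0.35  0.57  0.35  1.88 -0.27  0.74  0.56] F [ 0.7 -0.4 -0.1] M [-0.04  0.01 -0.03] gap 0.0066182063139173745
```

```bash
python3 -m inch '[[0.29,-0.66,0,0,0,0,-1],[0.29,-0.67,0.05,0,0,0,-1],[0.29,-0.67,0,0,0,0,-1],[0.29,-0.68,-0.02,0,0,0,-1],[0.29,-0.67,-0.07,0,0,0,-1],[0.29,-0.67,-0.13,0,0,0,-1],[0.28,-0.65,-0.18,0,0,0,-1],[0.28,-0.64,-0.24,0,0,0,-1],[0.27,-0.62,-0.29,0,0,0,-1]]'; python3 st.py
```

```text
time_s: 19.45
tcp_pos: [0.5744, -0.0902, 0.2302]
eef_rot: [0.548, 0.837, 0.001, 0.001]
force: [-1.0, 0.3, 3.2]
finger_gap: 0.005
finger_force: 1.2
t 19.45 tcp [ 0.5744 -0.0902  0.2302] ydir 23.6 zax [ 0.002  0.001 -1.   ] q [-0.11  0.66  0.32  1.73 -0.27  0.8   0.75] F [-1.   0.3  3.2] M [0.2  0.15 0.01] gap 0.005228293268820424
```

```bash
python3 -m inch '[[0.26,-0.6,-0.34,0,0,0,-1],[0.25,-0.57,-0.39,0,0,0,-1],[0.23,-0.54,-0.44,0,0,0,-1],[0.22,-0.51,-0.48,0,0,0,-1],[0.2,-0.47,-0.52,0,0,0,-1],[0.19,-0.44,-0.56,0,0,0,-1],[0.17,-0.39,-0.6,0,0,0,-1]]'; python3 st.py; python3 -m inch '[[0.15,-0.35,-0.63,0,0,0,-1],[0.13,-0.3,-0.66,0,0,0,-1],[0.11,-0.26,-0.68,0,0,0,-1],[0.09,-0.21,-0.7,0,0,0,-1],[0.07,-0.16,-0.72,0,0,0,-1]]';python3 st.py
```

```text
time_s: 20.03
tcp_pos: [0.6045, -0.1618, 0.1613]
eef_rot: [0.548, 0.836, -0.0, 0.0]
force: [1.3, 0.3, 1.5]
finger_gap: 0.004
finger_force: 0.7
t 20.03 tcp [ 0.6045 -0.1618  0.1613] ydir 23.5 zax [ 0. -0. -1.] q [ 0.04  0.8   0.27  1.65 -0.29  0.73  0.86] F [1.3 0.3 1.5] M [-0.05 -0.1  -0.05] gap 0.003554455514458173
time_s: 20.45
tcp_pos: [0.6149, -0.1865, 0.0931]
eef_rot: [0.548, 0.836, 0.0, -0.0]
force: [0.8, 1.7, 1.2]
finger_gap: 0.006
finger_force: 0.5
t 20.45 tcp [ 0.6149 -0.1865  0.0931] ydir 23.5 zax [-0.001  0.    -1.   ] q [ 0.1   0.91  0.23  1.63 -0.31  0.64  0.91] F [0.8 1.7 1.2] M [ 0.07 -0.08 -0.04] gap 0.0058707907588584395
```

```bash
python3 -m inch '[[0,0,-0.4,0,0,0,-1],[0,0,-0.4,0,0,0,-1],[0,0,-0.35,0,0,0,-1],[0,0,0,0,0,0,-1]]'; python3 -m inch '[[0,0,-0.1,0,0,0,-1],[0,0,-0.1,0,0,0,-1],[0,0,0,0,0,0,-1]]'; python3 st.py
```

```text
time_s: 20.78
tcp_pos: [0.6146, -0.1862, 0.0715]
eef_rot: [0.548, 0.836, -0.0, -0.0]
force: [0.2, -0.3, 1.2]
finger_gap: 0.005
finger_force: 0.0
time_s: 21.03
tcp_pos: [0.615, -0.1862, 0.0709]
eef_rot: [0.548, 0.836, 0.001, 0.0]
force: [-6.4, 2.8, 22.4]
finger_gap: 0.005
finger_force: 11.2
t 21.03 tcp [ 0.615  -0.1862  0.0709] ydir 23.5 zax [ 0.001  0.001 -1.   ] q [ 0.11  0.94  0.22  1.64 -0.32  0.6   0.92] F [-6.4  2.8 22.4] M [ 0.39  1.36 -0.02] gap 0.004583138342649713
```

22 N at 0.071 means the cover is on its seat. I'll withdraw and check.

```bash
python3 -m inch '[[0,0,1,0,0,0,-1],[0,0,1,0,0,0,-1],[0,0,1,0,0,0,-1],[0,0,1,0,0,0,-1],[0,0,1,0,0,0,-1],[0,0,1,0,0,0,-1],[0,0,1,0,0,0,-1],[0,0,1,0,0,0,-1],[0,0,0,0,0,0,-1]]'; python3 -m inch '[[-1,0,0.5,0,0,0,-1],[-1,0,0.5,0,0,0,-1],[-1,0,0.5,0,0,0,-1],[-1,0,0.5,0,0,0,-1],[-1,0,0.5,0,0,0,-1],[-1,0,0.5,0,0,0,-1],[-1,0,0.5,0,0,0,-1],[0,0,0,0,0,0,-1]]'; python3 st.py; python3 - <<'E'
from h import *
im,d=vision.capture('scene'); W=world('scene',d); cv2.imwrite('pics/s9.png',im[...,::-1])
ax=np.array([.590,-.1265]); t=np.radians(113.4); ex=np.array([np.cos(t),np.sin(t)]); ey=np.array([-ex[1],ex[0]])
B=np.stack([(W[...,:2]-ax)@ex,(W[...,:2]-ax)@ey,W[...,2]],-1)
m=(abs(B[...,0])<.095)&(abs(B[...,1])<.095)&(B[...,2]>.05)&(B[...,2]<.11); P=B[m]
print(len(P),np.linalg.lstsq(np.c_[P[:,:2],np.ones(len(P))],P[:,2],rcond=None)[0])
E
```

```text
time_s: 21.78
tcp_pos: [0.6171, -0.1869, 0.2317]
eef_rot: [0.548, 0.837, 0.001, 0.003]
force: [-0.0, -0.0, 0.8]
finger_gap: 0.004
finger_force: 0.0
time_s: 22.45
tcp_pos: [0.4714, -0.1868, 0.2987]
eef_rot: [0.549, 0.836, -0.0, -0.001]
force: [-0.3, -0.9, -0.2]
finger_gap: 0.006
finger_force: 0.0
t 22.45 tcp [ 0.4714 -0.1868  0.2987] ydir 23.4 zax [-0.001  0.    -1.   ] q [ 0.07  0.47  0.34  1.85 -0.2   0.85  0.92] F [-0.3 -0.9 -0.2] M [-0.08  0.03  0.04] gap 0.00624108430186079
7315 [0.00169697 0.00019967 0.0704752 ]
```

View pics/s9.png

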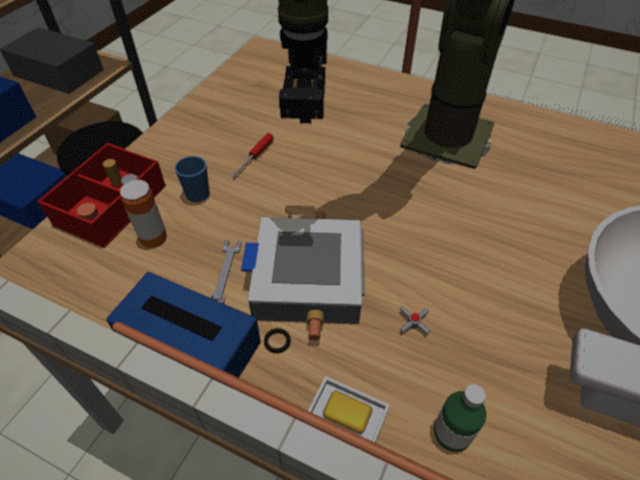

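The picture shows the cover flat on the box, with the blue tab at pixel (250,257). The plane fit gives a tilt of 0.002 rad at 70 mm height. The things lying around have not moved, and the arm is clear.

```bash
python3 -c "
from plant import env
print(env.finish_job())"
```

```text
the job is handed in; nothing more can be done
None
```

The pointer was within about 0.1° of the green mark when last seen, just before I shut the cover; the cover is now fully shut, nothing else was moved, and the job was handed in at about 22.5 s.

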